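# Swap the packs in the charging drawer

## Task

Pull the charging drawer out of the cabinet to its stop, take every charged (green-topped) battery pack out of it and stand it flat, green side up, in the blue tray, and seat every flat (red-topped) pack fully home in a pocket of the drawer, red side up, one to a pocket. Once all packs are in their places, push the drawer fully shut and let go; leave the jar and the tissue box where they are.

Things in the scene. Friction and masses are not known exactly. Their poses are not given: they have to be found in the camera images.
- cabinet_front (a point): middle of the top front edge of the fixed cabinet, 100 mm above the bench, in the plane of the closed drawer's front; axes are the cabinet's, x pointing from its front to its back. The cabinet is a low beige desktop box, 270 (x) x 290 (y) x 100 mm high; a red twin-dial meter stands on the rear half of its top, up to 155 mm above the bench
- drawer (a joint): how far the cabinet's only drawer is pulled out along the cabinet's -x, in m: 0 closed (as at the start), 0.165 at its stop. It runs stiffly (about 2.5 N friction) and stays where it is left; no spring or catch. Its 15 mm thick front reaches from 13 to 85 mm above the bench; its side and back walls end 42 mm above the bench
- drawer_handle (a point): middle of the steel bar handle, a round bar about 10 mm thick and 120 mm long, parallel to the cabinet's y axis, 45 mm in front of the drawer front and 68 mm above the bench; it moves with the drawer. It can be straddled from above, one finger between bar and front
- pocket0 (a point): middle of the floor of a charging pocket in the drawer's grey insert (front row, +y side), 28 mm above the bench; axes as the cabinet's, moves with the drawer. Pocket 59 mm (x) by 49 mm (y), 12 mm deep, edges chamfered; a pack fits either way round, long side along x. Columns 110 mm apart in y, rows 68 mm in x. Covered by the cabinet's top until the drawer is out
- pocket1 (a point): middle of the floor of a charging pocket in the drawer's grey insert (front row, -y side), 28 mm above the bench; axes as the cabinet's, moves with the drawer. Pocket 59 mm (x) by 49 mm (y), 12 mm deep, edges chamfered; a pack fits either way round, long side along x. Columns 110 mm apart in y, rows 68 mm in x. Covered by the cabinet's top until the drawer is out
- pocket2 (a point): middle of the floor of a charging pocket in the drawer's grey insert (rear row, +y side), 28 mm above the bench; axes as the cabinet's, moves with the drawer. Pocket 59 mm (x) by 49 mm (y), 12 mm deep, edges chamfered; a pack fits either way round, long side along x. Columns 110 mm apart in y, rows 68 mm in x. Covered by the cabinet's top until the drawer is out
- pocket3 (a point): middle of the floor of a charging pocket in the drawer's grey insert (rear row, -y side), 28 mm above the bench; axes as the cabinet's, moves with the drawer. Pocket 59 mm (x) by 49 mm (y), 12 mm deep, edges chamfered; a pack fits either way round, long side along x. Columns 110 mm apart in y, rows 68 mm in x. Covered by the cabinet's top until the drawer is out
- flat0: a flat (discharged) battery pack, dark block with a RED top plate, 56 (x) x 46 (y) x 34 mm high, about 0.18 kg; origin at the centre of its underside, z up through the red plate. Stands on the mat, long side roughly along the mat's x. May be absent (no pose at the start)
- flat1: a flat (discharged) battery pack, dark block with a RED top plate, 56 (x) x 46 (y) x 34 mm high, about 0.18 kg; origin at the centre of its underside, z up through the red plate. Stands on the mat, long side roughly along the mat's x. May be absent (no pose at the start)
- flat2: a flat (discharged) battery pack, dark block with a RED top plate, 56 (x) x 46 (y) x 34 mm high, about 0.18 kg; origin at the centre of its underside, z up through the red plate. Stands on the mat, long side roughly along the mat's x. May be absent (no pose at the start)
- flat3: a flat (discharged) battery pack, dark block with a RED top plate, 56 (x) x 46 (y) x 34 mm high, about 0.18 kg; origin at the centre of its underside, z up through the red plate. Stands on the mat, long side roughly along the mat's x. May be absent (no pose at the start)
- full0: a charged battery pack, dark block with a GREEN top plate, 56 (x) x 46 (y) x 34 mm high, about 0.18 kg; origin at the centre of its underside, z up through the green plate. Starts seated in a pocket of the closed drawer, standing 22 mm proud of the insert. May be absent (no pose at the start)
- full1: a charged battery pack, dark block with a GREEN top plate, 56 (x) x 46 (y) x 34 mm high, about 0.18 kg; origin at the centre of its underside, z up through the green plate. Starts seated in a pocket of the closed drawer, standing 22 mm proud of the insert. May be absent (no pose at the start)
- full2: a charged battery pack, dark block with a GREEN top plate, 56 (x) x 46 (y) x 34 mm high, about 0.18 kg; origin at the centre of its underside, z up through the green plate. Starts seated in a pocket of the closed drawer, standing 22 mm proud of the insert. May be absent (no pose at the start)
- mat: dull green mat, 220 x 220 x 3 mm, fixed on the bench on one side of the cabinet (either side); origin at the centre of its underside
- tray: blue open tray, 150 (x) x 230 (y) x 27 mm high, walls and floor 5 mm, fixed on the bench on the other side; origin at the centre of its underside. Up to two packs stand side by side in it, about 100 mm apart along its y
- gum_jar: bystander: green jar, 64 mm across, 85 mm high, standing on the -y side of the cabinet's top, 110 to 145 mm behind its front; origin at the centre of its underside
- tissues: bystander: lilac tissue box 100 x 160 x 75 mm on the bench; origin at the centre of its underside
There are look-alikes about, which are no part of the job. Leave any white look-alike of the flat2 alone. What is shaped like the flat0 but purple is not meant.

How it is judged:
By the outcome, as a careful person would: the job done as asked, in the order asked, and still so for the second after the job is handed in, with the robot touching nothing.
Of flat0, flat1, flat2, flat3 only 3 to 4 are there at a start; the rules pass over those that are not, and their reading is None.
Of full0, full1, full2 only 1 to 2 are there at a start; the rules pass over those that are not, and their reading is None.
At some moment in a run one of flat0, flat1, flat2, flat3 may be knocked a few centimetres aside while the robot is not near it.
Once in a run the grip may slacken for a moment while it holds something.
It also fails if it takes over 210 s, if anything falls off the work surface, if the arm or the gripper's body presses on something with over 40 N, if the wrist force passes 120 N, or if a joint passes its speed limit or range.

## Robot

A 6-joint arm with a two-finger parallel gripper is mounted at the origin on the work surface. World frame = base frame: x ahead of the robot, y to its left, z up, the work surface at z = 0. Lengths are in m, angles in rad, forces in N, time in s.
With the tool pointing down it reaches from about 0.35 to 0.975 m from the base axis. Payload 4.9 kg.
Tool frame: the origin (TCP) lies at the very end of the fingers, on their centre line; the grasp point (between the pads) lies 19 mm behind it (ctrl.tcp_to_grasp is the z of the grasp point in the tool frame, in m); z points along the fingers, y is the line along which they close (so a half turn about z gives the same grasp; the last joint's range is limited). The gripper opens to 85 mm and grips with 20 to 120 N. Pads are 22 mm wide; open, the fingers measure 114 mm over their backs; the gripper's body (76 mm by 85 mm) begins 54 mm behind the grasp point. The pads swing forward as they close: fully open they stand 13 mm farther back than shut.
Start: joints at [-1.351, 0.053, 1.613, -0, 1.476, -0.119], TCP at [0.208, -0.589, 0.231] pointing down, gripper open.
Joint ranges: [-3.01, 3.01], [-1.01, 2.22], [0.06, 2.58], [-1.02, 4.17], [0.09, 2.62], [-3.14, 3.14]. Speed limits (rad/s): [2.57, 2.57, 3.14, 3.14, 3.14, 3.14].

## Interface

Orientations are given as a rotation vector (axis times angle).
In Python, from station import ctrl, eyes, job, nets gives the robot as it stands. The module is installed in compiled form; this text tells all that it offers.
- The arm moves only by the tool jog_arm, never from a script. Its argument "commands" is one flat list of numbers, 7 for each row, row after row: the shift along the tool's x, y, z each as a share of 0.06 m, from -1 to 1, then the turn, a rotation vector about the tool's x, y, z each as a share of 0.1 rad, from -1 to 1, then the finger opening in mm, from 0 to 85.4. In form: [x, y, z, ax, ay, az, grip, x, y, z, ax, ay, az, grip, ...]. A call has 1 to 20 rows; each row shifts and turns the commanded pose from where the row before left it, along the tool's axes as they then stand; what a row does not reach is not made up. A row lasts 1/8 s, in which the tool goes at most 62.5 mm and 10.7 degrees, less where a joint would pass 70% of its speed; a pose out of reach is approached as far as the arm can. A call with a number of a shift or a turn outside -1 to 1 is refused whole. A call with a gripper value outside its range is refused whole. The fingers move at their own pace and stop on an object; "newtons" is the grip in N (left out, the last holds). Time passes only in rows, so rows that do not move let the fingers close. It gives the time, the measured TCP pose, the force, the opening and the grip force at its end, in the units of the state.
- ctrl.get_obs(): the state, without advancing time (a new reading comes with each control period).
- eyes.get_image(name): name is "scene" or "top" or "wrist"; returns a dict with "image" (420x560x3 uint8, red, green, blue), "z_map" (420x560 float32, m along the optical axis (not along the pixel's ray), 0 where there is no reading), "K" (3x3 intrinsics, pixels), "cam_to_world" (4x4, takes a point from camera to world coordinates). Camera axes: x right, y up, looking along -z (the intrinsics and any distortion apply to the point x, -y, -z); pixel columns grow to the right and rows downward; lengths in m; the calibration is good to about 2 mm. A picture is of the moment at which its call begins.
- job.finish_job(): hands the job in; it is judged then, once.
Trained networks look in the newest picture that a camera, given by its name, has taken for a name from the list of things; names that differ only in an ending like _2 or _b are one class to them, and where a whole thing is asked for, a point or a joint stands for the part that bears it (a point fixed in the world has none). Each returns a list of dicts, best first, with "p" (0 to 1); they miss things now and then, are a little off and sometimes report something else, mostly with a low value. They report only what shows in the picture. A call takes as long as a camera call. They do not tell look-alikes from the thing itself.
- nets.silhouettes(camera, name): "mask" (420x560 bool, what is visible of it) and "bbox" ([left, top, right, bottom] in pixels, round what is visible of it).
The state is a dict: "t": time; "q": joint angles; "dq": joint speeds; "effort": joint torques, N m; "tool_pos": TCP position; "tool_rot": TCP orientation; "contact_force": force on the tool from outside, world axes, zero at the start; "wrist_torque": the same for the moment, N m; "opening": finger opening in m; "grip_force": force on a finger pad.
Only numpy, scipy, OpenCV 4.12 (cv2) and the standard library are available. Lean on these libraries where they do the work, as an engineer would, in place of code of your own. Each camera call takes 0.05 s, during which the arm holds its last target. There are 200 camera calls.

## Working session

There is one attempt and no reset: what is moved stays moved. The work goes in short steps, Python scripts to look and compute and a tool call to move; the robot and the scene stay as the last step left them, time stands still between calls to the robot, and variables do not carry over. Pictures are saved under pics/ and viewed, at most 14 in all, crops included, and the job is handed in when it is done.

Besides the shell and the picture viewer there is one more tool, called after "Emit:" as a command line: name --argument value ..., lists and objects as JSON in quotes. jog_arm: Moves the arm, as the interface text tells. Shift numbers are shares of 0.06 m and turn numbers shares of 0.1 rad, none past 1 either way. Its arguments: {"type":"object","properties":{"commands":{"type":"array","items":{"type":"number"}},"newtons":{"type":"number"}},"required":["commands"]}

```bash
mkdir -p pics
cat > h.py <<'E'
import numpy as np, cv2
from station import ctrl, eyes, job, nets
def pts(d):
    z=d["z_map"];K=d["K"];v,u=np.mgrid[0:z.shape[0],0:z.shape[1]]
    P=np.stack([(u-K[0,2])/K[0,0]*z,-(v-K[1,2])/K[1,1]*z,-z],-1)
    T=d["cam_to_world"];return P@T[:3,:3].T+T[:3,3]
def save(d,n): cv2.imwrite("pics/"+n,d["image"][:,:,::-1])
E
python3 - <<'E'
from h import *
o=ctrl.get_obs();print(o)
for n in("top","scene"):
    d=eyes.get_image(n);save(d,n+"0.png");print(n,d["cam_to_world"].round(3).tolist(),d["K"].tolist())
E
```

```text
{'t': 0.0, 'q': array([-1.35097363e+00,  5.33973037e-02,  1.61429283e+00, -2.47241228e-05,
        1.47597072e+00, -1.19008936e-01]), 'dq': array([ 0.00094778, -0.00025698, -0.0005254 ,  0.00078867, -0.00189352,
        0.00197884]), 'effort': array([-3.60304948e-04, -3.93691921e+01, -3.70173848e+01, -9.65873483e-05,
        7.15765374e-03, -8.20888232e-06]), 'tool_pos': array([ 0.20759427, -0.58886379,  0.23003863]), 'tool_rot': array([-3.09458042e+00, -5.29348722e-01,  2.02164590e-04]), 'contact_force': array([-0.28690325, -0.99505985, -0.41247777]), 'wrist_torque': array([-0.05748097,  0.0235243 ,  0.02265399]), 'grip_force': 0.0, 'opening': 0.0854208860961305}
top [[-0.009, 0.98, -0.2, 0.235], [-1.0, -0.008, 0.007, -0.068], [0.005, 0.2, 0.98, 1.673], [0.0, 0.0, 0.0, 1.0]] [[502.10892624384627, 0.0, 283.8457299588224], [0.0, 502.10892624384627, 211.29067123635815], [0.0, 0.0, 1.0]]
scene [[-0.639, -0.648, 0.414, 1.119], [0.769, -0.548, 0.329, 0.363], [0.013, 0.529, 0.849, 1.234], [0.0, 0.0, 0.0, 1.0]] [[510.4983090755928, 0.0, 279.05300509473], [0.0, 510.4983090755928, 213.80770636374925], [0.0, 0.0, 1.0]]
```

View pics/top0.png

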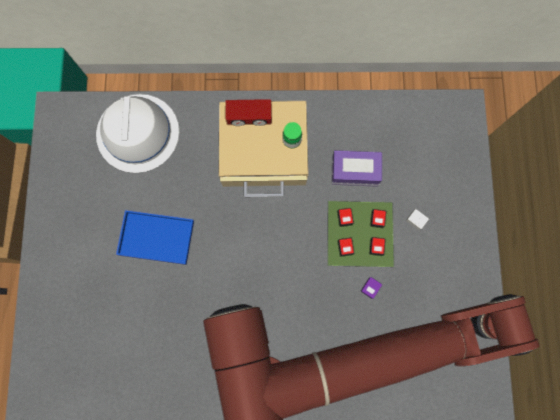

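View pics/scene0.png

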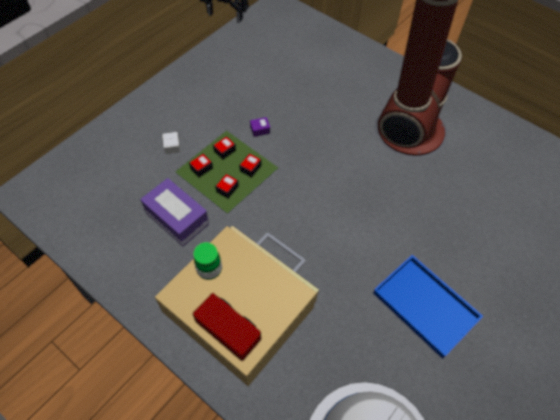

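The top view shows the cabinet at about (263,140) with its handle at (264,190). The blue tray is at (156,238), and the mat holds four red packs at (346,216), (379,218), (347,247) and (378,246). The white look-alike is at (418,219) and the purple one at (371,288). The tissue box is at (357,167) and the jar at (292,132).

```bash
cat >> h.py <<'E'
def blobs(d,kind,zlo,zhi,minpx=40,dbg=True):
    P=pts(d);hsv=cv2.cvtColor(d["image"],cv2.COLOR_RGB2HSV).astype(int);h,s,v=hsv[...,0],hsv[...,1],hsv[...,2]
    c={"red":((h<8)|(h>172))&(s>150)&(v>80),"green":(h>45)&(h<75)&(s>150)&(v>80),"blue":(h>105)&(h<125)&(s>150),"mat":(h>30)&(h<60)&(s>60)&(v<130),
       "beige":(h>15)&(h<30)&(s>60)&(v>120)}[kind]
    m=(c&(P[...,2]>zlo)&(P[...,2]<zhi)).astype(np.uint8)
    n,l,st,ce=cv2.connectedComponentsWithStats(m);out=[]
    for i in range(1,n):
        if st[i,4]<minpx: continue
        Q=P[l==i];r=cv2.minAreaRect((Q[:,:2]*1000).astype(np.float32))
        (x,y),(w,hh),a=r
        if w<hh: w,hh,a=hh,w,a+90
        a=(a+90)%180-90
        out.append((x,y,np.median(Q[:,2])*1000,w,hh,a,ce[i]))
        if dbg: print(kind,"ctr %.1f %.1f z %.1f size %.1f %.1f ang %.1f px %s n %d"%(*out[-1][:6],ce[i].round(),st[i,4]))
    return out
E
python3 - <<'E'
from h import *
for n in("top","scene"):
    d=eyes.get_image(n);print(n)
    blobs(d,"red",.02,.06,20);blobs(d,"blue",.015,.04,100);blobs(d,"mat",-.01,.02,200);blobs(d,"beige",.09,.11,200);blobs(d,"green",.12,.22,20)
    P=pts(d)
    try:
        for s in nets.silhouettes(n,"drawer_handle")[:2]:
            Q=P[s["mask"]];k=(Q[:,2]>.055)&(Q[:,2]<.08);print("handle",s["p"],s["bbox"],k.sum(),cv2.minAreaRect((Q[k][:,:2]*1000).astype(np.float32)))
    except Exception as e: print(e)
E
```

```text
top
red ctr 552.0 -284.3 z 38.4 size 50.6 42.1 ang 7.0 px [345. 215.] n 140
red ctr 546.0 -394.6 z 37.8 size 50.2 43.1 ang -8.4 px [379. 216.] n 139
red ctr 450.9 -281.9 z 38.2 size 50.2 41.6 ang 8.1 px [346. 245.] n 149
red ctr 451.7 -386.7 z 37.9 size 50.8 41.8 ang -4.3 px [378. 244.] n 143
blue ctr 488.7 349.8 z 26.4 size 230.0 150.4 ang 81.4 px [156. 235.] n 416
mat ctr 498.8 -335.7 z 3.6 size 219.2 219.0 ang -1.6 px [359. 234.] n 3033
beige ctr 803.8 -10.6 z 100.9 size 288.6 260.5 ang -89.2 px [263. 144.] n 4916
green ctr 794.4 -106.1 z 184.3 size 55.5 50.9 ang -0.8 px [292. 133.] n 275
scene
red ctr 453.6 -384.7 z 37.6 size 55.0 45.3 ang -8.5 px [223. 146.] n 136
red ctr 547.0 -393.4 z 38.2 size 51.2 46.0 ang -4.4 px [199. 163.] n 147
red ctr 452.0 -281.1 z 37.6 size 53.3 44.0 ang 3.6 px [249. 163.] n 145
red ctr 552.4 -284.4 z 37.3 size 51.9 43.9 ang 8.1 px [226. 184.] n 160
blue ctr 489.4 348.1 z 24.8 size 229.0 152.9 ang 81.8 px [426. 305.] n 835
mat ctr 499.1 -335.8 z 3.6 size 222.4 221.9 ang 88.3 px [227. 174.] n 2892
beige ctr 802.1 -12.5 z 100.3 size 293.1 261.8 ang -89.6 px [241. 294.] n 9055
green ctr 799.1 -105.3 z 184.9 size 53.7 51.8 ang -88.5 px [206. 254.] n 440
handle 0.71 [232.9, 228.1, 318.8, 291.7] 282 ((637.85693359375, 24.092422485351562), (53.76934814453125, 206.7555694580078), 0.7589884400367737)
```

Run:
```python
from h import *
for n in("top","scene"):
    d=eyes.get_image(n);P=pts(d)
    Q=P.reshape(-1,3);k=(Q[:,2]>.055)&(Q[:,2]<.082)&(Q[:,0]>.56)&(Q[:,0]<.66)&(abs(Q[:,1])<.12);H=Q[k]*1000
    print(n,len(H),np.percentile(H,[2,25,50,75,98],axis=0).round(1).tolist())
    k=(Q[:,2]>.092)&(Q[:,2]<.108)&(Q[:,0]>.6)&(Q[:,0]<.97)&(abs(Q[:,1])<.2);T=Q[k]*1000
    for lo in range(-140,130,40):
        t=T[(T[:,1]>lo)&(T[:,1]<lo+30)];print(lo,t[:,0].min().round(1),t[:,0].max().round(1),end=' | ')
    print()
    for lo in range(690,930,50):
        t=T[(T[:,0]>lo)&(T[:,0]<lo+30)];print(lo,t[:,1].min().round(1),t[:,1].max().round(1),end=' | ')
    print()
```

```text
top 186 [[612.0, -73.3, 64.5], [615.5, -59.9, 70.3], [619.3, -10.8, 73.0], [634.1, 41.6, 75.1], [658.4, 51.6, 79.2]]
-140 664.2 931.9 | -100 663.9 933.5 | -60 668.0 930.2 | -20 675.5 848.7 | 20 662.1 848.8 | 60 665.4 847.1 | 100 661.9 931.5 | 
690 -155.4 131.5 | 740 -153.0 132.6 | 790 -154.1 133.4 | 840 -154.6 133.9 | 890 -152.6 135.3 | 
scene 284 [[613.1, -76.9, 66.6], [617.9, -60.4, 70.4], [621.1, -11.4, 72.2], [633.9, 36.9, 73.7], [655.1, 51.4, 77.7]]
-140 677.5 933.4 | -100 677.2 933.0 | -60 677.1 933.0 | -20 676.8 932.9 | 20 678.0 932.5 | 60 670.9 931.9 | 100 675.4 931.5 | 
690 -156.6 132.9 | 740 -140.1 132.9 | 790 -155.8 133.6 | 840 -156.2 134.0 | 890 -157.3 134.6 |
```

```bash
cat >> h.py <<'E'
from scipy.spatial.transform import Rotation as Ro
def yaw():
    R=Ro.from_rotvec(ctrl.get_obs()["tool_rot"]).as_matrix();return np.arctan2(R[1,0],R[0,0]),R
def plan(*legs):
    """legs: (x,y,z[,yaw]); prints total shares per leg, turn in place first"""
    o=ctrl.get_obs();p=o["tool_pos"].copy();ps,R=yaw()
    print("t %.1f pos %s yaw %.3f open %.1f grip %.1f F %s tilt %s"%(o["t"],p.round(4),ps,o["opening"]*1e3,o["grip_force"],o["contact_force"].round(1),R[:2,2].round(4)))
    for L in legs:
        if len(L)>3:
            d=L[3]-ps;print(" turn az total %.2f"%(-d/.1));ps=L[3]
        v=(np.array(L[:3])-p)/.06;c,s=np.cos(ps),np.sin(ps)
        print(" shift total x %.2f y %.2f z %.2f"%(v[0]*c+v[1]*s,v[0]*s-v[1]*c,-v[2]));p=np.array(L[:3])
E
python3 -c "
from h import *
plan((.6175,-.011,.2,1.579),(.6175,-.011,.05))"
```

```text
t 0.4 pos [ 0.2077 -0.5894  0.2311] yaw 0.339 open 85.8 grip 0.0 F [ 0.4  0.  -0.6] tilt [-0.0001  0.0002]
 turn az total -12.40
 shift total x 9.58 y 6.91 z 0.52
 shift total x 0.00 y 0.00 z 2.50
```

Emit:
jog_arm --commands '[0,0,0,0,0,-0.954,40,0,0,0,0,0,-0.954,40,0,0,0,0,0,-0.954,40,0,0,0,0,0,-0.954,40,0,0,0,0,0,-0.954,40,0,0,0,0,0,-0.954,40,0,0,0,0,0,-0.954,40,0,0,0,0,0,-0.954,40,0,0,0,0,0,-0.954,40,0,0,0,0,0,-0.954,40,0,0,0,0,0,-0.954,40,0,0,0,0,0,-0.954,40,0,0,0,0,0,-0.954,40,0.5,0.36,0,0,0,0,40,0.5,0.36,0,0,0,0,40,0.5,0.36,0,0,0,0,40,0.5,0.36,0,0,0,0,40,0.5,0.36,0,0,0,0,40,0.5,0.36,0,0,0,0,40,0.5,0.36,0,0,0,0,40]' --newtons 40

```text
t: 2.9
tool_pos: [0.3578, -0.3772, 0.2315]
tool_rot: [2.212, 2.23, -0.0]
contact_force: [-0.0, -0.2, -0.3]
opening: 0.0399
grip_force: 0.0
```

Emit:
jog_arm --commands '[0.5,0.36,0,0,0,0,40,0.5,0.36,0,0,0,0,40,0.5,0.36,0,0,0,0,40,0.5,0.36,0,0,0,0,40,0.5,0.36,0,0,0,0,40,0.5,0.36,0,0,0,0,40,0.5,0.36,0,0,0,0,40,0.5,0.36,0,0,0,0,40,0.5,0.36,0,0,0,0,40,0.5,0.36,0,0,0,0,40,0.5,0.36,0,0,0,0,40,0.5,0.36,0,0,0,0,40,0,0,0,0,0,0,40,0,0,0,0,0,0,40]'

```text
t: 4.65
tool_pos: [0.6132, -0.0164, 0.2312]
tool_rot: [-2.212, -2.231, 0.001]
contact_force: [0.2, 0.4, 0.5]
opening: 0.0402
grip_force: 0.0
```

```bash
python3 -c "
from h import *
plan((.6175,-.011,.048,1.579))"
```

```text
t 4.7 pos [ 0.6132 -0.0164  0.2312] yaw 1.579 open 40.2 grip 0.0 F [0.2 0.4 0.5] tilt [-0.0005 -0.0003]
 turn az total 0.00
 shift total x 0.09 y 0.07 z 3.05
```

Descend onto the bar and grip it.

Emit:
jog_arm --commands '[0.09,0.07,0.5,0,0,0,40,0,0,0.5,0,0,0,40,0,0,0.5,0,0,0,40,0,0,0.5,0,0,0,40,0,0,0.35,0,0,0,40,0,0,0.35,0,0,0,40,0,0,0.35,0,0,0,40,0,0,0,0,0,0,40,0,0,0,0,0,0,5,0,0,0,0,0,0,5,0,0,0,0,0,0,5,0,0,0,0,0,0,5,0,0,0,0,0,0,5]'

```text
t: 6.28
tool_pos: [0.6175, -0.0108, 0.0496]
tool_rot: [-2.212, -2.231, 0.001]
contact_force: [-6.0, -0.5, 5.3]
opening: 0.0088
grip_force: 39.2
```

Emit:
jog_arm --commands '[0,-0.25,0,0,0,0,5,0,-0.25,0,0,0,0,5,0,-0.25,0,0,0,0,5,0,-0.25,0,0,0,0,5,0,-0.25,0,0,0,0,5,0,-0.25,0,0,0,0,5,0,-0.25,0,0,0,0,5,0,-0.25,0,0,0,0,5,0,-0.25,0,0,0,0,5,0,-0.25,0,0,0,0,5,0,-0.15,0,0,0,0,5,0,-0.1,0,0,0,0,5,0,-0.05,0,0,0,0,5,0,0,0,0,0,0,5]'

```text
t: 8.02
tool_pos: [0.4526, -0.0122, 0.0497]
tool_rot: [2.207, 2.224, 0.012]
contact_force: [13.5, 0.8, -2.6]
opening: 0.0084
grip_force: 40.5
```

Emit:
jog_arm --commands '[0,0,0,0,0,0,40,0,0.02,0,0,0,0,40,0,0,0,0,0,0,40,0,0,-0.3,0,0,0,40,0,0,-0.6,0,0,0,60,0,0,-0.7,0,0,0,60,0.6,0,-0.7,0,0,0,60,0.7,0,-0.7,0,0,0,60,0.7,0,0,0,0,0,60,0.7,0,0,0,0,0,60,0,0,0,0,0,0,60]'

```text
t: 9.4
tool_pos: [0.4486, 0.1518, 0.2278]
tool_rot: [-2.207, -2.234, 0.002]
contact_force: [0.3, -0.8, -0.7]
opening: 0.0603
grip_force: 0.0
```

Run:
```python
from h import *
plan()
for n in("top","scene"):
    d=eyes.get_image(n);save(d,n+"1.png");print(n);blobs(d,"green",.04,.085,20);blobs(d,"red",.02,.06,20)
    P=pts(d);Q=P.reshape(-1,3)*1000
    k=(Q[:,2]>55)&(Q[:,2]<82)&(Q[:,0]>400)&(Q[:,0]<480)&(abs(Q[:,1])<80);print("handle",np.percentile(Q[k],[5,25,50,75,95],axis=0).round(1).tolist())
```

```text
t 9.4 pos [0.4486 0.1518 0.2278] yaw 1.583 open 60.3 grip 0.0 F [ 0.3 -0.8 -0.7] tilt [-0.0015 -0.0001]
top
green ctr 626.6 42.2 z 62.2 size 33.6 28.7 ang 89.5 px [247. 192.] n 71
red ctr 550.8 -282.9 z 38.2 size 51.0 41.1 ang 8.9 px [345. 215.] n 141
red ctr 546.7 -394.0 z 38.1 size 52.3 42.4 ang -9.0 px [379. 216.] n 141
red ctr 450.7 -282.1 z 37.9 size 50.8 40.8 ang 7.0 px [346. 245.] n 149
red ctr 452.1 -386.6 z 37.0 size 50.9 42.2 ang -8.9 px [378. 244.] n 143
handle [[448.0, -74.9, 67.0], [450.5, -55.6, 70.1], [453.8, -10.9, 72.9], [457.7, 31.2, 75.3], [474.7, 50.0, 78.1]]
scene
green ctr 620.6 42.0 z 62.5 size 49.0 39.8 ang 0.6 px [300. 263.] n 173
red ctr 454.2 -386.2 z 38.1 size 52.8 42.4 ang -6.4 px [223. 146.] n 136
red ctr 547.3 -394.2 z 37.8 size 51.7 45.2 ang -11.7 px [199. 163.] n 151
red ctr 452.0 -282.8 z 37.6 size 53.2 45.6 ang 8.7 px [249. 163.] n 145
red ctr 552.2 -283.9 z 38.0 size 53.1 44.5 ang 5.1 px [226. 184.] n 160
handle [[448.8, -74.1, 66.6], [452.4, -51.4, 69.6], [455.3, -11.2, 71.5], [458.3, 30.4, 73.3], [476.3, 48.5, 75.7]]
```

View pics/scene1.png

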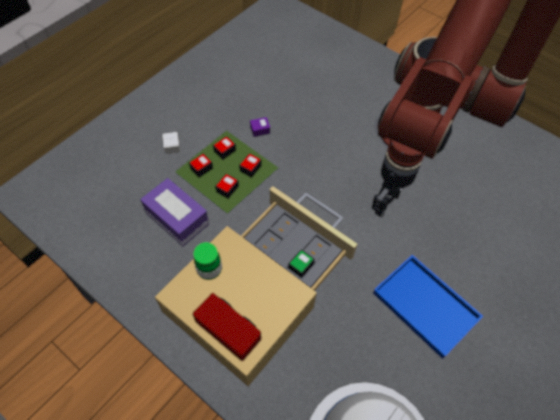

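The scene view shows the drawer fully out, with one green pack in the rear +y pocket at (301,263) and the other three pockets empty.

Run:
```python
from h import *
import scipy.ndimage as nd
acc=[]
for n in("top","scene"):
    d=eyes.get_image(n);P=pts(d)*1000
    reg=(P[...,0]>515)&(P[...,0]<658)&(P[...,1]>-135)&(P[...,1]<115)
    m=reg&(P[...,2]>56)&(P[...,2]<68);l,k=nd.label(m)
    for i in range(1,k+1):
        Q=P[l==i]
        if len(Q)>30: print(n,"pack",cv2.minAreaRect(Q[:,:2].astype(np.float32)),np.percentile(Q,[2,98],axis=0).round(1).tolist())
    m=reg&(P[...,2]<34)&(P[...,2]>20);l,k=nd.label(m)
    for i in range(1,k+1):
        Q=P[l==i]
        if len(Q)>30: print(n,"pocket",len(Q),np.percentile(Q,[1,50,99],axis=0).round(1).tolist())
    big=cv2.resize(d["image"][165:245,200:330] if n=="top" else d["image"][185:305,235:365],None,fx=5,fy=5,interpolation=cv2.INTER_CUBIC)
    cv2.imwrite("pics/c_%s.png"%n,big[:,:,::-1])
plan()
```

```text
top pack ((616.5017700195312, 43.916748046875), (55.26347351074219, 43.51214599609375), 0.06313111633062363) [[589.8, 22.3, 57.1], [643.2, 65.4, 67.4]]
top pocket 227 [[591.4, -90.1, 21.1], [619.9, -66.2, 28.6], [649.5, -39.5, 33.9]]
top pocket 40 [[557.5, 100.8, 20.2], [594.4, 104.3, 26.4], [628.2, 106.7, 33.5]]
top pocket 236 [[524.4, 20.6, 21.2], [551.9, 44.1, 28.3], [580.2, 67.9, 33.5]]
top pocket 245 [[523.3, -95.8, 21.1], [551.3, -65.9, 28.5], [581.0, -42.5, 33.7]]
scene pack ((619.1909790039062, 42.01610565185547), (59.87907028198242, 45.94126510620117), 1.3470968008041382) [[592.4, 20.0, 57.1], [646.5, 64.3, 66.7]]
scene pocket 304 [[519.7, -94.7, 22.5], [547.1, -71.4, 28.4], [575.4, -48.5, 33.4]]
scene pocket 326 [[587.0, -94.0, 22.9], [614.9, -70.8, 28.3], [643.8, -48.2, 33.4]]
scene pocket 338 [[518.1, 15.1, 22.5], [545.7, 38.8, 28.4], [574.8, 62.5, 33.5]]
t 9.6 pos [0.4493 0.1491 0.2279] yaw 1.578 open 59.9 grip 0.0 F [-0.4  0.3 -0.5] tilt [-0.0008 -0.0005]
```

View pics/c_scene.png

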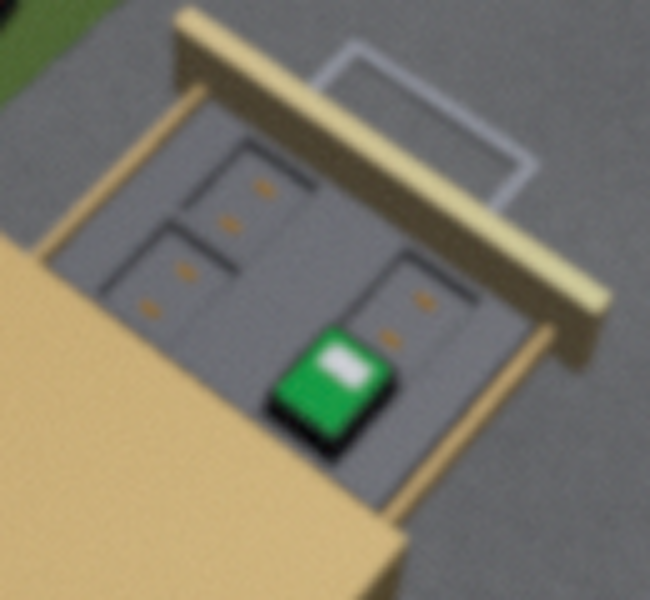

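```bash
python3 -c "
from h import *
plan((.618,.043,.15,.008),(.618,.043,.042))"
```

```text
t 9.6 pos [0.4493 0.1491 0.2279] yaw 1.578 open 59.9 grip 0.0 F [-0.4  0.3 -0.5] tilt [-0.0008 -0.0005]
 turn az total 15.70
 shift total x 2.80 y 1.79 z 1.30
 shift total x 0.00 y 0.00 z 1.80
```

Emit:
jog_arm --commands '[0,0,0,0,0,0.924,62,0,0,0,0,0,0.924,62,0,0,0,0,0,0.924,62,0,0,0,0,0,0.924,62,0,0,0,0,0,0.924,62,0,0,0,0,0,0.924,62,0,0,0,0,0,0.924,62,0,0,0,0,0,0.924,62,0,0,0,0,0,0.924,62,0,0,0,0,0,0.924,62,0,0,0,0,0,0.924,62,0,0,0,0,0,0.924,62,0,0,0,0,0,0.924,62,0,0,0,0,0,0.924,62,0,0,0,0,0,0.924,62,0,0,0,0,0,0.924,62,0,0,0,0,0,0.924,62]'

```text
t: 11.72
tool_pos: [0.4495, 0.1487, 0.2281]
tool_rot: [3.141, 0.005, -0.001]
contact_force: [-0.6, 0.2, -0.3]
opening: 0.062
grip_force: 0.0
```

Emit:
jog_arm --commands '[0.56,0.358,0.25,0,0,0,62,0.56,0.358,0.25,0,0,0,62,0.56,0.358,0.25,0,0,0,62,0.56,0.358,0.25,0,0,0,62,0.56,0.358,0.3,0,0,0,62,0,0,0,0,0,0,62,0,0,0,0,0,0,62]'

```text
t: 12.6
tool_pos: [0.6179, 0.0431, 0.1502]
tool_rot: [-3.141, -0.011, 0.001]
contact_force: [-0.4, 0.0, -0.3]
opening: 0.062
grip_force: 0.0
```

Run:
```python
from h import *
d=eyes.get_image("wrist");save(d,"w1.png");print(d["cam_to_world"].round(3).tolist());
blobs(d,"green",.03,.09,50)
plan((.618,.043,.042,.008))
```

```text
[[0.007, 0.955, 0.296, 0.695], [-1.0, 0.007, 0.001, 0.045], [-0.001, -0.296, 0.955, 0.292], [0.0, 0.0, 0.0, 1.0]]
green ctr 619.6 43.1 z 61.3 size 49.0 38.7 ang 0.2 px [281. 207.] n 2409
t 12.7 pos [0.618  0.0436 0.1508] yaw 0.008 open 61.7 grip 0.0 F [-0.6  0.4 -0.3] tilt [0.0003 0.0001]
 turn az total -0.00
 shift total x 0.00 y 0.01 z 1.81
```

View pics/w1.png

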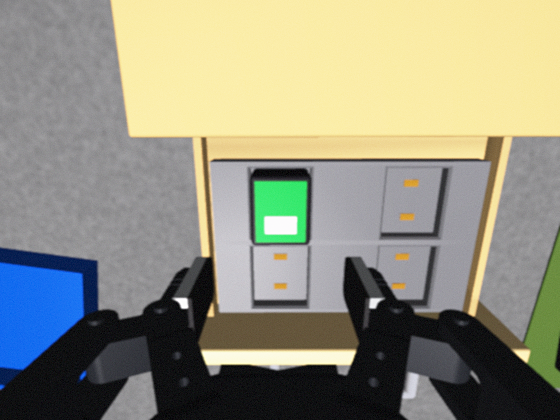

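The wrist view shows the green pack at (281,207) seated in its pocket and centred between the fingers. The other pockets are empty.

Emit:
jog_arm --commands '[0.02,0.01,0.4,0,0,0,62,0,0,0.4,0,0,0,62,0,0,0.4,0,0,0,62,0,0,0.3,0,0,0,62,0,0,0.3,0,0,0,62,0,0,0,0,0,0,62,0,0,0,0,0,0,40,0,0,0,0,0,0,40,0,0,0,0,0,0,40,0,0,0,0,0,0,40]' --newtons 60

```text
t: 13.9
tool_pos: [0.6205, 0.0432, 0.0434]
tool_rot: [3.141, 0.013, 0.003]
contact_force: [-0.8, -1.8, 3.9]
opening: 0.0447
grip_force: 61.8
```

Emit:
jog_arm --commands '[0,0,-0.2,0,0,0,40,0,0,-0.3,0,0,0,40,0,0,-0.4,0,0,0,40,0,0,-0.4,0,0,0,40]'

```text
t: 14.4
tool_pos: [0.6193, 0.0437, 0.1219]
tool_rot: [-3.141, -0.013, 0.0]
contact_force: [0.0, 0.4, -2.3]
opening: 0.0444
grip_force: 61.9
```

```bash
python3 -c "
from h import *
plan((.489,.349,.122,-.147),(.489,.349,.022))"
```

```text
t 14.4 pos [0.6193 0.0437 0.1219] yaw 0.008 open 44.4 grip 61.9 F [ 0.   0.4 -2.3] tilt [-0.0002  0.0006]
 turn az total 1.55
 shift total x -2.89 y -4.72 z -0.00
 shift total x 0.00 y -0.00 z 1.67
```

Emit:
jog_arm --commands '[0,0,0,0,0,0.775,40,0,0,0,0,0,0.775,40,-0.32,-0.524,0,0,0,0,40,-0.32,-0.524,0,0,0,0,40,-0.32,-0.524,0,0,0,0,40,-0.32,-0.524,0,0,0,0,40,-0.32,-0.524,0,0,0,0,40,-0.32,-0.524,0,0,0,0,40,-0.32,-0.524,0,0,0,0,40,-0.32,-0.524,0,0,0,0,40,-0.32,-0.524,0,0,0,0,40,0,0,0,0,0,0,40]'

```text
t: 15.9
tool_pos: [0.4887, 0.3507, 0.1213]
tool_rot: [-3.133, 0.225, 0.0]
contact_force: [-0.2, -0.5, -2.6]
opening: 0.045
grip_force: 62.1
```

```bash
python3 -c "
from h import *
plan((.489,.349,.022,-.147))
d=eyes.get_image('wrist');blobs(d,'green',.03,.3,50)"
```

```text
t 15.9 pos [0.4887 0.3507 0.1213] yaw -0.143 open 45.0 grip 62.1 F [-0.2 -0.5 -2.6] tilt [-0.      0.0009]
 turn az total 0.04
 shift total x 0.01 y 0.03 z 1.66
green ctr 514.4 348.4 z 139.1 size 101.9 38.1 ang -8.0 px [280. 284.] n 6429
```

Emit:
jog_arm --commands '[0,0.02,0.4,0,0,0,40,0,0,0.4,0,0,0,40,0,0,0.4,0,0,0,40,0,0,0.25,0,0,0,40,0,0,0.2,0,0,0,40,0,0,0,0,0,0,40]'

```text
t: 16.7
tool_pos: [0.4905, 0.3474, 0.0217]
tool_rot: [-3.133, 0.231, -0.001]
contact_force: [-0.5, 0.6, -2.0]
opening: 0.0444
grip_force: 62.3
```

Emit:
jog_arm --commands '[0,0,0.03,0,0,0,40,0,0,0,0,0,0,62,0,0,0,0,0,0,62,0,0,0,0,0,0,62,0,0,-0.4,0,0,0,62,0,0,-0.6,0,0,0,62,0,0,-0.7,0,0,0,62,0,0,-0.7,0,0,0,62,0,0,0,0,0,0,62]'

```text
t: 17.82
tool_pos: [0.4923, 0.3488, 0.1689]
tool_rot: [-3.128, 0.23, -0.012]
contact_force: [-0.5, 0.8, 0.5]
opening: 0.0617
grip_force: 0.0
```

Run:
```python
from h import *
for n in("scene",):
    d=eyes.get_image(n);g=blobs(d,"green",.02,.085,20);r=blobs(d,"red",.02,.06,20)
plan((.5465,-.3945,.16,-.14),(.4517,-.282,.16,.13))
```

```text
green ctr 491.1 347.9 z 38.9 size 49.1 37.1 ang -7.2 px [426. 302.] n 163
red ctr 480.9 -364.0 z 37.7 size 53.5 44.9 ang -6.4 px [222. 155.] n 137
red ctr 548.5 -393.9 z 38.1 size 51.1 45.7 ang -8.9 px [199. 163.] n 154
red ctr 452.2 -281.2 z 38.0 size 54.3 46.0 ang 8.1 px [249. 163.] n 146
red ctr 552.5 -283.6 z 37.8 size 53.9 43.0 ang 8.1 px [226. 184.] n 163
t 17.9 pos [0.491 0.348 0.166] yaw -0.147 open 62.0 grip 0.0 F [-0.1 -0.7 -0.4] tilt [0.004  0.0021]
 turn az total -0.07
 shift total x 2.64 y 12.12 z 0.10
 turn az total -2.70
 shift total x -1.32 y -2.06 z -0.00
```

The pack that stood at (452,-387) mm has been knocked to (481,-364). The other three have not moved, and the green pack stands flat in the tray. Next is the pack at (552,-284), which goes to pocket3.

```bash
python3 -c "
from h import *
plan((.5522,-.284,.14,.131))"
```

```text
t 17.9 pos [0.491 0.348 0.166] yaw -0.147 open 62.0 grip 0.0 F [-0.1 -0.7 -0.4] tilt [0.004  0.0021]
 turn az total -2.78
 shift total x -0.36 y 10.58 z 0.43
```

Emit:
jog_arm --commands '[0,0,0,0,0,-0.927,62,0,0,0,0,0,-0.927,62,0,0,0,0,0,-0.927,62,-0.026,0.756,0,0,0,0,62,-0.026,0.756,0,0,0,0,62,-0.026,0.756,0,0,0,0,62,-0.026,0.756,0,0,0,0,62,-0.026,0.756,0,0,0,0,62,-0.026,0.756,0,0,0,0,62,-0.026,0.756,0,0,0,0,62,-0.026,0.756,0,0,0,0,62,-0.026,0.756,0,0,0,0,62,-0.026,0.756,0,0,0,0,62,-0.026,0.756,0.1,0,0,0,62,-0.026,0.756,0.1,0,0,0,62,-0.026,0.756,0.1,0,0,0,62,-0.026,0.756,0.13,0,0,0,62,0,0,0,0,0,0,62,0,0,0,0,0,0,62]'

```text
t: 20.25
tool_pos: [0.5505, -0.2842, 0.136]
tool_rot: [-3.133, -0.206, 0.003]
contact_force: [0.2, 0.2, 0.6]
opening: 0.0618
grip_force: 0.0
```

```bash
python3 -c "
from h import *
d=eyes.get_image('wrist');b=blobs(d,'red',.02,.06,300)
plan((.552,-.284,.018,.131))"
```

```text
red ctr 551.8 -283.5 z 36.3 size 49.4 39.7 ang 7.5 px [279. 204.] n 2355
red ctr 546.9 -393.3 z 36.2 size 50.5 40.9 ang -8.6 px [415. 227.] n 2317
red ctr 451.4 -281.4 z 36.2 size 50.9 39.1 ang 7.9 px [262. 313.] n 1655
t 20.3 pos [ 0.5508 -0.2839  0.1365] yaw 0.132 open 62.2 grip 0.0 F [ 0.2  0.5 -0.3] tilt [-0.0016  0.0015]
 turn az total 0.01
 shift total x 0.02 y 0.00 z 1.98
```

Emit:
jog_arm --commands '[0.015,0,0.5,0,0,0,62,0,0,0.5,0,0,0,62,0,0,0.4,0,0,0,62,0,0,0.3,0,0,0,62,0,0,0.28,0,0,0,62,0,0,0,0,0,0,62,0,0,0,0,0,0,40,0,0,0,0,0,0,40,0,0,0,0,0,0,40,0,0,0,0,0,0,40,0,0,-0.3,0,0,0,40,0,0,-0.6,0,0,0,40,0,0,-0.6,0,0,0,40,0,0,-0.5,0,0,0,40]'

```text
t: 22.05
tool_pos: [0.5521, -0.2849, 0.141]
tool_rot: [3.134, 0.206, 0.001]
contact_force: [0.5, 0.4, -0.8]
opening: 0.0445
grip_force: 63.6
```

```bash
python3 -c "
from h import *
plan((.6195,-.0665,.137,.008),(.6195,-.0665,.0434))"
```

```text
t 22.1 pos [ 0.5521 -0.2849  0.141 ] yaw 0.131 open 44.5 grip 63.6 F [ 0.5  0.4 -0.8] tilt [ 0.0006 -0.0005]
 turn az total 1.23
 shift total x 1.15 y -3.63 z 0.07
 shift total x 0.00 y 0.00 z 1.56
```

Emit:
jog_arm --commands '[0,0,0,0,0,0.615,40,0,0,0,0,0,0.615,40,0.193,-0.605,0,0,0,0,40,0.193,-0.605,0,0,0,0,40,0.193,-0.605,0,0,0,0,40,0.193,-0.605,0,0,0,0,40,0.193,-0.605,0,0,0,0,40,0.193,-0.605,0,0,0,0,40,0,0,0.4,0,0,0,40,0,0,0,0,0,0,40,0,0,0,0,0,0,40]'

```text
t: 23.42
tool_pos: [0.6198, -0.0669, 0.1155]
tool_rot: [3.141, 0.012, 0.0]
contact_force: [0.7, 0.2, -1.3]
opening: 0.0444
grip_force: 63.6
```

Run:
```python
from h import *
d=eyes.get_image("wrist");save(d,"w2.png")
blobs(d,"red",.05,.2,200)
P=pts(d)*1000;import scipy.ndimage as nd
m=(P[...,2]<35)&(P[...,2]>20)&(P[...,0]>515)&(P[...,0]<655)&(P[...,1]>-100)&(P[...,1]<80);l,k=nd.label(m)
for i in range(1,k+1):
    Q=P[l==i]
    if len(Q)>300: print("pocket",len(Q),np.percentile(Q,[1,50,99],axis=0).round(1).tolist())
plan((.6198,-.0667,.0434,.008))
```

```text
red ctr 618.8 -65.7 z 131.7 size 50.6 39.2 ang 0.5 px [279. 282.] n 6901
pocket 410 [[654.1, 4.4, 20.3], [654.6, 46.2, 27.3], [655.0, 79.1, 34.9]]
pocket 5005 [[589.7, 22.5, 25.4], [618.2, 47.0, 27.0], [646.3, 67.8, 34.5]]
pocket 2121 [[624.3, -91.5, 25.2], [636.2, -67.4, 26.8], [647.5, -42.5, 32.6]]
pocket 2479 [[536.3, 22.0, 25.5], [558.0, 45.3, 27.0], [575.5, 67.3, 34.1]]
t 23.5 pos [ 0.6202 -0.0672  0.116 ] yaw 0.008 open 44.4 grip 63.6 F [ 0.5 -0.6 -2. ] tilt [ 0.0011 -0.0003]
 turn az total -0.00
 shift total x -0.01 y -0.01 z 1.21
```

View pics/w2.png

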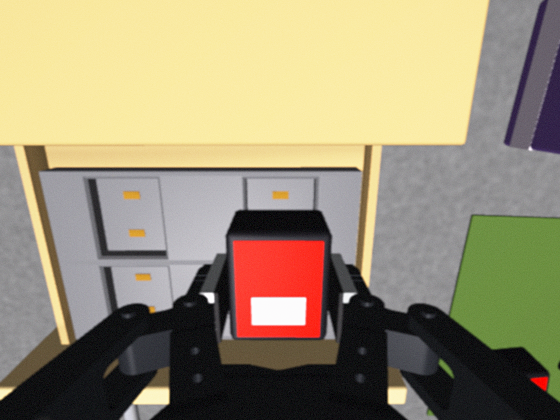

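The wrist view shows the red pack held at (279,288) and lined up with the empty pocket behind it at (280,190).

Emit:
jog_arm --commands '[-0.01,0.01,0.3,0,0,0,40,0,0,0.3,0,0,0,40,0,0,0.2,0,0,0,40,0,0,0.15,0,0,0,40,0,0,0.1,0,0,0,40,0,0,0.1,0,0,0,40,0,0,0.03,0,0,0,40,0,0,0,0,0,0,40]'

```text
t: 24.48
tool_pos: [0.6247, -0.0672, 0.0503]
tool_rot: [3.141, 0.012, 0.018]
contact_force: [1.9, 4.4, 13.6]
opening: 0.0442
grip_force: 67.4
```

Run:
```python
from h import *
for n in("scene","top"):
    d=eyes.get_image(n);blobs(d,"red",.05,.1,20)
    Q=pts(d).reshape(-1,3)*1000
    k=(Q[:,2]>55)&(Q[:,2]<82)&(Q[:,0]>400)&(Q[:,0]<480)&(abs(Q[:,1])<80);print("handle",np.percentile(Q[k],[5,25,50,75,95],axis=0).round(1).tolist())
d=eyes.get_image("wrist");save(d,"w3.png");blobs(d,"red",.05,.1,200)
o=ctrl.get_obs();print(o["wrist_torque"]);plan()
```

```text
red ctr 634.9 -70.0 z 67.0 size 51.7 33.0 ang 68.7 px [265. 239.] n 173
handle [[449.4, -74.0, 66.9], [452.9, -51.7, 69.8], [455.5, -10.5, 72.0], [459.1, 30.5, 73.7], [475.4, 48.2, 76.4]]
handle [[448.3, -75.0, 65.8], [453.2, -74.9, 69.3], [460.7, -71.7, 71.9], [467.4, -68.5, 75.4], [475.3, -66.4, 77.0]]
red ctr 622.9 -65.9 z 66.8 size 50.1 39.4 ang 0.7 px [278. 286.] n 7650
[ 0.64766785  0.08716591 -0.13725228]
t 24.6 pos [ 0.6247 -0.0672  0.0503] yaw 0.008 open 44.7 grip 67.4 F [ 2.2  2.3 13.6] tilt [ 0.0116 -0.0003]
```

View pics/w3.png

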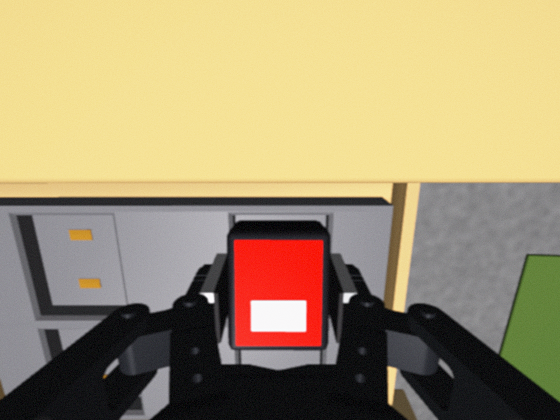

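Emit:
jog_arm --commands '[0,0,-0.2,0,0,0,40,0,0,-0.1,0,0,0,40,0,0,0,0,0,0,40,0,0,0,0,0,0,40]'

```text
t: 25.12
tool_pos: [0.6185, -0.0671, 0.0611]
tool_rot: [-3.141, -0.013, 0.003]
contact_force: [1.0, 0.2, -2.1]
opening: 0.0446
grip_force: 65.4
```

Run:
```python
from h import *
d=eyes.get_image("wrist");blobs(d,"red",.05,.1,200);plan()
cv2.imwrite("pics/w4.png",cv2.resize(d["image"][190:390,190:390],None,fx=3,fy=3,interpolation=cv2.INTER_CUBIC)[:,:,::-1])
P=pts(d)*1000;g=(P[...,2]<34)&(P[...,2]>20)&(P[...,0]>600)&(P[...,0]<655)&(P[...,1]>-100)&(P[...,1]<-35)
Q=P[g];print(len(Q),np.percentile(Q,[1,50,99],axis=0).round(1).tolist());v,u=np.where(g);print(np.percentile(u,[1,99]),np.percentile(v,[1,99]))
```

```text
red ctr 617.1 -65.9 z 77.5 size 49.9 39.4 ang 0.7 px [278. 286.] n 7503
t 25.2 pos [ 0.6185 -0.0671  0.0611] yaw 0.008 open 44.4 grip 65.4 F [ 0.7  0.  -1.3] tilt [-0.0017  0.0004]
1981 [[633.7, -91.5, 25.3], [640.5, -67.2, 26.8], [647.0, -42.5, 32.4]]
[237. 325.] [198.  219.2]
```

View pics/w4.png

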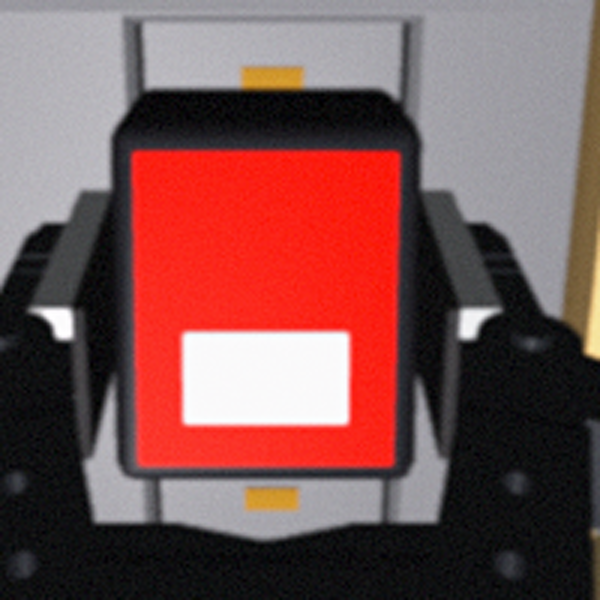

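Emit:
jog_arm --commands '[0.023,0.008,0,0,0,0,40,0,0,0.05,0,0,0,40,0,0,0.05,0,0,0,40,0,0,0,0,0,0,40]'

```text
t: 25.68
tool_pos: [0.6202, -0.0676, 0.0555]
tool_rot: [-3.141, -0.013, 0.002]
contact_force: [-0.0, -0.1, -2.8]
opening: 0.0447
grip_force: 65.4
```

Emit:
jog_arm --commands '[0,0,0.03,0,0,0,40,0,0,0,0,0,0,40]'

```text
t: 25.92
tool_pos: [0.6206, -0.0677, 0.0542]
tool_rot: [-3.142, -0.013, 0.0]
contact_force: [-0.4, -1.0, -1.9]
opening: 0.0446
grip_force: 65.4
```

Emit:
jog_arm --commands '[0,0,0.04,0,0,0,40,0,0,0,0,0,0,40]'

```text
t: 26.18
tool_pos: [0.6205, -0.0676, 0.0516]
tool_rot: [-3.141, -0.013, 0.001]
contact_force: [0.0, -0.7, -1.4]
opening: 0.0444
grip_force: 65.4
```

Going in freely this time, so I'll continue.

Emit:
jog_arm --commands '[0,0,0.04,0,0,0,40,0,0,0.03,0,0,0,40,0,0,0,0,0,0,40]'

```text
t: 26.55
tool_pos: [0.6224, -0.0677, 0.0509]
tool_rot: [3.141, 0.013, 0.005]
contact_force: [-2.3, 2.1, 10.0]
opening: 0.0448
grip_force: 66.9
```

Emit:
jog_arm --commands '[0,0,0.03,0,0,0,40,0,0,0.02,0,0,0,40,0,0,0,0,0,0,40]'

```text
t: 26.92
tool_pos: [0.6239, -0.0679, 0.0498]
tool_rot: [3.141, 0.013, 0.01]
contact_force: [-2.3, 2.0, 15.2]
opening: 0.0445
grip_force: 67.7
```

Run:
```python
from h import *
d=eyes.get_image("wrist");P=pts(d)*1000
hsv=cv2.cvtColor(d["image"],cv2.COLOR_RGB2HSV).astype(int);m=((hsv[...,0]<8)|(hsv[...,0]>172))&(hsv[...,1]>150)&(P[...,2]>50)&(P[...,2]<90)
Q=P[m];A=np.c_[Q[:,:2]-Q[:,:2].mean(0),np.ones(len(Q))];print("plane",np.linalg.lstsq(A,Q[:,2],rcond=None)[0],Q.mean(0))
m=(P[...,2]>36)&(P[...,2]<44)&(P[...,0]>580)&(P[...,0]<655)&(P[...,1]>-130)&(P[...,1]<80);print("insert z",np.median(P[m][:,2]))
m=(P[...,2]>90)&(P[...,2]<110)&(P[...,0]>670);print("cab top z",np.median(P[m][:,2]),"cab front x",np.percentile(P[m][:,0],1))
d=eyes.get_image("scene");save(d,"s2.png")
blobs(d,"green",.12,.22,20)
Q=pts(d).reshape(-1,3)*1000
k=(Q[:,2]>55)&(Q[:,2]<82)&(Q[:,0]>400)&(Q[:,0]<480)&(abs(Q[:,1])<80);print("handle",np.percentile(Q[k],[5,25,50,75,95],axis=0).round(1).tolist())
cv2.imwrite("pics/s2c.png",cv2.resize(d["image"][160:310,180:380],None,fx=4,fy=4,interpolation=cv2.INTER_CUBIC)[:,:,::-1])
plan()
```

```text
plane [-2.09276981e-01  1.13407589e-03  6.67970096e+01] [625.77372306 -66.68726769  66.7970096 ]
insert z 38.712545204533235
cab top z 98.75016195332441 cab front x 680.1818973937974
green ctr 799.9 -106.4 z 184.6 size 56.8 50.7 ang 73.4 px [206. 255.] n 467
handle [[450.5, -74.5, 66.6], [454.2, -51.6, 70.1], [456.9, -10.5, 71.9], [460.2, 29.6, 73.5], [475.0, 47.9, 76.1]]
t 27.0 pos [ 0.6239 -0.0679  0.0498] yaw 0.008 open 44.7 grip 67.6 F [-1.5  2.2 14.9] tilt [ 0.0063 -0.0006]
```

View pics/s2c.png

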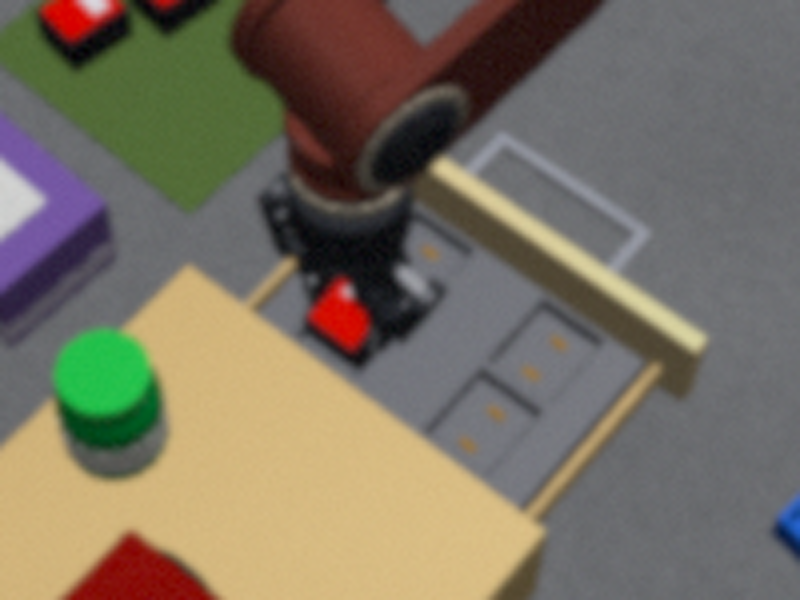

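The pack has pivoted in the grip by about 12°. Its rear edge is near the floor and its front edge is caught on the front rim. I'll take most of the load off, nudge it in +x and release.

Emit:
jog_arm --commands '[0.02,0,-0.08,0,0,0,40,0,0,0,0,0,0,40,0,0,0,0,0,0,52,0,0,0,0,0,0,62,0,0,0,0,0,0,62,0,0,-0.3,0,0,0,62,0,0,-0.5,0,0,0,62,0,0,-0.5,0,0,0,62,0,0,0,0,0,0,62]'

```text
t: 28.15
tool_pos: [0.6245, -0.0683, 0.1325]
tool_rot: [3.14, 0.013, 0.012]
contact_force: [-0.2, -0.3, -0.3]
opening: 0.0624
grip_force: 0.0
```

```bash
cat >> h.py <<'E'
def top(d,lo=50,hi=90,reg=None,c="red"):
    """plane fit of plate(s)"""
    P=pts(d)*1000;hsv=cv2.cvtColor(d["image"],cv2.COLOR_RGB2HSV).astype(int)
    m=((hsv[...,0]<8)|(hsv[...,0]>172))&(hsv[...,1]>150)&(P[...,2]>lo)&(P[...,2]<hi)
    n,l,st,ce=cv2.connectedComponentsWithStats(m.astype(np.uint8))
    for i in range(1,n):
        if st[i,4]<300: continue
        Q=P[l==i];A=np.c_[Q[:,:2]-Q[:,:2].mean(0),np.ones(len(Q))];s=np.linalg.lstsq(A,Q[:,2],rcond=None)[0]
        (x,y),wh,a=cv2.minAreaRect(Q[:,:2].astype(np.float32))
        print("plate ctr %.1f %.1f z %.1f slope %.3f %.3f"%(x,y,s[2],s[0],s[1]),"size",np.round(wh,1),"ang %.1f"%a)
E
python3 - <<'E'
from h import *
d=eyes.get_image("wrist");top(d);plan()
P=pts(d)*1000;m=(P[...,2]>92)&(P[...,2]<104)&(abs(P[...,1]+60)<40);print("cab front x",np.percentile(P[m][:,0],1))
import scipy.ndimage as nd
m=(P[...,2]<35)&(P[...,2]>20)&(P[...,0]>515)&(P[...,0]<655)&(P[...,1]>-100)&(P[...,1]<80);l,k=nd.label(m)
for i in range(1,k+1):
    Q=P[l==i]
    if len(Q)>300: print("pocket",len(Q),np.percentile(Q,[1,50,99],axis=0).round(1).tolist())
E
```

```text
plate ctr 622.8 -66.6 z 66.2 slope -0.242 -0.002 size [48.1 39.8] ang 0.4
t 28.2 pos [ 0.6231 -0.0679  0.1299] yaw 0.008 open 62.0 grip 0.0 F [ 0.3  0.4 -0.2] tilt [ 0.004  -0.0009]
cab front x 680.5293870126244
pocket 4391 [[591.5, 22.3, 25.4], [620.1, 46.8, 27.0], [648.2, 67.9, 34.3]]
pocket 582 [[642.5, -91.4, 25.2], [646.0, -67.4, 26.7], [649.4, -42.5, 30.8]]
pocket 2440 [[525.6, 22.7, 25.4], [558.4, 51.9, 26.9], [577.9, 67.1, 34.4]]
pocket 3119 [[524.1, -92.3, 25.3], [546.8, -67.7, 26.8], [572.1, -43.4, 34.4]]
```

Emit:
jog_arm --commands '[-0.04,-0.015,0.4,0,0,0,62,0,0,0.4,0,0,0,62,0,0,0.3,0,0,0,62,0,0,0.28,0,0,0,62,0,0,0,0,0,0,62,0,0,0,0,0,0,40,0,0,0,0,0,0,40,0,0,0,0,0,0,40,0,0,0,0,0,0,40,0,0,-0.06,0,0,0,40,0,0,0,0,0,0,40,0.045,0,0,0,0,0,40,0.045,0,0,0,0,0,40,0,0,0,0,0,0,40]'

```text
t: 29.95
tool_pos: [0.6251, -0.0668, 0.0481]
tool_rot: [3.142, 0.013, 0.0]
contact_force: [-0.0, -0.6, -3.2]
opening: 0.0449
grip_force: 61.7
```

Run:
```python
from h import *
d=eyes.get_image("wrist");top(d);plan()
P=pts(d)*1000
import scipy.ndimage as nd
m=(P[...,2]<35)&(P[...,2]>20)&(P[...,0]>515)&(P[...,0]<655)&(P[...,1]>-100)&(P[...,1]<80);l,k=nd.label(m)
for i in range(1,k+1):
    Q=P[l==i]
    if len(Q)>300: print("pocket",len(Q),np.percentile(Q,[1,50,99],axis=0).round(1).tolist())
```

```text
plate ctr 627.6 -65.4 z 68.6 slope -0.241 -0.003 size [49.2 39.6] ang 0.2
t 30.0 pos [ 0.625  -0.0668  0.0481] yaw 0.008 open 44.7 grip 61.7 F [ 0.5 -1.8 -1. ] tilt [ 0.0001 -0.    ]
pocket 8804 [[591.2, 24.4, 25.5], [619.5, 48.9, 27.0], [647.0, 68.0, 34.5]]
pocket 464 [[644.2, -91.5, 25.5], [647.3, -68.9, 26.9], [649.0, -42.4, 34.8]]
pocket 677 [[559.7, 48.9, 25.7], [569.4, 65.7, 27.4], [578.7, 67.7, 34.9]]
pocket 1266 [[546.3, -92.2, 25.5], [554.3, -67.3, 26.7], [561.2, -43.3, 32.9]]
```

Emit:
jog_arm --commands '[0,0,0.05,0,0,0,40,0,0,0,0,0,0,40,0,0,0,0,0,0,50,0,0,0,0,0,0,62,0,0,0,0,0,0,62,0,0,-0.3,0,0,0,62,0,0,-0.5,0,0,0,62,0,0,-0.5,0,0,0,62,0,0,0,0,0,0,62]'

```text
t: 31.12
tool_pos: [0.6275, -0.0673, 0.1283]
tool_rot: [3.14, 0.013, 0.013]
contact_force: [-0.2, 0.7, 0.1]
opening: 0.0621
grip_force: 0.0
```

Run:
```python
from h import *
d=eyes.get_image("wrist");top(d);plan()
```

```text
plate ctr 620.6 -65.7 z 61.3 slope 0.001 0.001 size [49.5 39.2] ang 0.7
t 31.2 pos [ 0.6261 -0.067   0.1258] yaw 0.008 open 61.9 grip 0.0 F [ 0.9  0.7 -0.2] tilt [ 0.0042 -0.0009]
```

Pocket3 is seated, with its top flat at the same height as the green pack's was. Next is pack B at (547,-394), which goes to pocket2.

```bash
python3 -c "
from h import *
d=eyes.get_image('scene');blobs(d,'red',.02,.07,20)
plan((.5475,-.394,.137,-.152))"
```

```text
red ctr 480.2 -365.0 z 37.9 size 53.9 42.5 ang -8.2 px [222. 155.] n 141
red ctr 549.2 -393.7 z 37.8 size 52.8 44.7 ang -9.7 px [199. 163.] n 155
red ctr 467.9 -286.1 z 37.3 size 31.0 22.3 ang -85.3 px [245. 165.] n 52
red ctr 621.3 -66.2 z 62.9 size 54.1 41.8 ang -1.5 px [267. 239.] n 191
t 31.2 pos [ 0.625  -0.0667  0.1239] yaw 0.008 open 62.1 grip 0.0 F [-0.  -0.4  0. ] tilt [ 0.001  -0.0002]
 turn az total 1.60
 shift total x -0.45 y 5.59 z -0.22
```

Emit:
jog_arm --commands '[0,0,-0.22,0,0,0.8,62,0,0,0,0,0,0.8,62,-0.05,0.621,0,0,0,0,62,-0.05,0.621,0,0,0,0,62,-0.05,0.621,0,0,0,0,62,-0.05,0.621,0,0,0,0,62,-0.05,0.621,0,0,0,0,62,-0.05,0.621,0,0,0,0,62,-0.05,0.621,0,0,0,0,62,-0.05,0.621,0,0,0,0,62,-0.05,0.621,0,0,0,0,62,0,0,0,0,0,0,62,0,0,0,0,0,0,62]'

```text
t: 32.85
tool_pos: [0.5469, -0.3932, 0.1349]
tool_rot: [-3.131, 0.238, 0.003]
contact_force: [0.1, 0.9, 0.0]
opening: 0.0622
grip_force: 0.0
```

```bash
python3 -c "
from h import *
d=eyes.get_image('wrist');top(d,20,60)
plan((.548,-.3945,.019,-.152))"
```

```text
plate ctr 546.7 -393.0 z 36.3 slope -0.000 -0.001 size [39.4 49.7] ang 81.4
plate ctr 480.8 -363.9 z 36.3 slope 0.002 0.000 size [38.9 51. ] ang 82.7
t 32.9 pos [ 0.5472 -0.3929  0.1353] yaw -0.151 open 61.9 grip 0.0 F [ 1.2 -0.  -1.1] tilt [-0.0014  0.0018]
 turn az total 0.01
 shift total x 0.02 y 0.02 z 1.94
```

Emit:
jog_arm --commands '[0.015,0.02,0.5,0,0,0,62,0,0,0.5,0,0,0,62,0,0,0.4,0,0,0,62,0,0,0.3,0,0,0,62,0,0,0.25,0,0,0,62,0,0,0,0,0,0,62,0,0,0,0,0,0,40,0,0,0,0,0,0,40,0,0,0,0,0,0,40,0,0,0,0,0,0,40,0,0,-0.3,0,0,0,40,0,0,-0.6,0,0,0,40,0,0,-0.6,0,0,0,40,0,0,-0.5,0,0,0,40,0,0,0,0,0,0,40]' --newtons 90

```text
t: 34.78
tool_pos: [0.5495, -0.3966, 0.1432]
tool_rot: [3.129, -0.238, 0.007]
contact_force: [0.3, -1.4, -3.0]
opening: 0.0435
grip_force: 93.7
```

```bash
python3 -c "
from h import *
d=eyes.get_image('wrist');top(d,100,200)
plan((.6209,.043,.138,.008),(.6209,.043,.062))"
```

```text
plate ctr 547.0 -394.7 z 158.4 slope 0.005 -0.002 size [39.1 50.2] ang 81.3
t 34.8 pos [ 0.5484 -0.3957  0.1404] yaw -0.152 open 43.6 grip 93.7 F [ 0.5 -1.5 -3.3] tilt [ 0.0013 -0.0011]
 turn az total -1.60
 shift total x 1.27 y -7.30 z 0.04
 shift total x 0.00 y 0.00 z 1.27
```

Emit:
jog_arm --commands '[0,0,0,0,0,-0.8,40,0,0,0,0,0,-0.8,40,0.106,-0.608,0,0,0,0,40,0.106,-0.608,0,0,0,0,40,0.106,-0.608,0,0,0,0,40,0.106,-0.608,0,0,0,0,40,0.106,-0.608,0,0,0,0,40,0.106,-0.608,0,0,0,0,40,0.106,-0.608,0,0,0,0,40,0.106,-0.608,0,0,0,0,40,0.106,-0.608,0,0,0,0,40,0.106,-0.608,0,0,0,0,40,0.106,-0.608,0,0,0,0,40,0.106,-0.608,0,0,0,0,40,0,0,0.4,0,0,0,40,0,0,0.4,0,0,0,40,0,0,0.3,0,0,0,40,0,0,0,0,0,0,40,0,0,0,0,0,0,40]'

```text
t: 37.2
tool_pos: [0.6212, 0.0427, 0.0739]
tool_rot: [3.142, 0.013, 0.001]
contact_force: [-0.1, -0.6, -2.0]
opening: 0.0438
grip_force: 93.6
```

```bash
cat >> h.py <<'E'
def seat():
    d=eyes.get_image("wrist");top(d,50,200);P=pts(d)*1000
    m=(P[...,2]<35)&(P[...,2]>20)&(P[...,0]>515)&(P[...,0]<653)&(P[...,1]>-100)&(P[...,1]<80)
    n,l,st,_=cv2.connectedComponentsWithStats(m.astype(np.uint8))
    for i in range(1,n):
        if st[i,4]>300: print("pocket",st[i,4],np.percentile(P[l==i],[1,99],axis=0).round(1)[:,:2].tolist())
E
python3 -c "
from h import *
seat()
plan((.6209,.043,.055,.008))"
```

```text
plate ctr 620.6 -66.3 z 61.2 slope 0.002 0.001 size [50.6 41.5] ang 0.6
plate ctr 618.7 43.8 z 89.1 slope 0.002 0.004 size [50.2 39.1] ang 0.3
pocket 1427 [[637.5, 18.5], [648.1, 67.6]]
pocket 337 [[647.2, -92.1], [650.4, -44.5]]
pocket 1019 [[550.1, -93.0], [576.9, -49.6]]
pocket 1836 [[522.9, 17.5], [542.4, 66.5]]
t 37.2 pos [0.6217 0.0427 0.0746] yaw 0.008 open 43.6 grip 93.6 F [ 0.   0.3 -2.4] tilt [ 0.0018 -0.0001]
 turn az total 0.00
 shift total x -0.01 y -0.01 z 0.33
```

Emit:
jog_arm --commands '[0.013,0.01,0.1,0,0,0,40,0,0,0.1,0,0,0,40,0,0,0.1,0,0,0,40,0,0,0.05,0,0,0,40,0,0,0,0,0,0,40]'

```text
t: 37.88
tool_pos: [0.6217, 0.0423, 0.0522]
tool_rot: [-3.142, -0.013, 0.0]
contact_force: [1.5, 0.9, -2.4]
opening: 0.0438
grip_force: 93.6
```

Emit:
jog_arm --commands '[0,0,0.05,0,0,0,40,0,0,0.03,0,0,0,40,0,0,0,0,0,0,40]'

```text
t: 38.25
tool_pos: [0.6217, 0.0423, 0.0476]
tool_rot: [-3.142, -0.013, -0.0]
contact_force: [0.2, -0.2, -2.7]
opening: 0.0432
grip_force: 93.6
```

Emit:
jog_arm --commands '[0,0,0.03,0,0,0,40,0,0,0,0,0,0,40,0,0,0,0,0,0,50,0,0,0,0,0,0,62,0,0,0,0,0,0,62,0,0,-0.3,0,0,0,62,0,0,-0.5,0,0,0,62,0,0,-0.6,0,0,0,62,0,0,0,0,0,0,62,0,0,0,0,0,0,62]'

```text
t: 39.5
tool_pos: [0.6217, 0.0423, 0.1303]
tool_rot: [3.142, 0.013, 0.001]
contact_force: [-0.2, 0.5, -0.0]
opening: 0.062
grip_force: 0.0
```

```bash
python3 -c "
from h import *
seat()
d=eyes.get_image('scene');blobs(d,'red',.02,.07,20)
plan((.4527,-.2825,.138,.14))"
```

```text
plate ctr 619.5 43.6 z 61.3 slope 0.002 -0.000 size [49.6 39.2] ang 0.4
plate ctr 620.5 -65.8 z 61.1 slope 0.002 0.001 size [50.4 40.9] ang 0.2
pocket 3479 [[523.1, 17.7], [575.9, 66.6]]
pocket 2549 [[525.0, -92.9], [577.9, -48.0]]
red ctr 480.5 -366.8 z 37.7 size 51.9 50.2 ang -10.1 px [222. 155.] n 140
red ctr 452.3 -282.5 z 38.0 size 52.6 42.3 ang 6.3 px [249. 163.] n 150
red ctr 621.1 -66.4 z 62.9 size 52.9 42.5 ang -3.7 px [268. 239.] n 198
red ctr 620.2 43.4 z 62.2 size 51.2 42.3 ang -3.3 px [300. 263.] n 215
t 39.6 pos [0.6207 0.0424 0.1286] yaw 0.008 open 62.1 grip 0.0 F [-0.5  0.4 -0.5] tilt [-0.0023  0.0001]
 turn az total -1.32
 shift total x -3.53 y 4.97 z -0.16
```

Pocket2 is seated. Next is pack C, for pocket1.

Emit:
jog_arm --commands '[0,0,-0.16,0,0,-0.66,62,0,0,0,0,0,-0.66,62,-0.353,0.497,0,0,0,0,62,-0.353,0.497,0,0,0,0,62,-0.353,0.497,0,0,0,0,62,-0.353,0.497,0,0,0,0,62,-0.353,0.497,0,0,0,0,62,-0.353,0.497,0,0,0,0,62,-0.353,0.497,0,0,0,0,62,-0.353,0.497,0,0,0,0,62,-0.353,0.497,0,0,0,0,62,-0.353,0.497,0,0,0,0,62,0,0,0,0,0,0,62,0,0,0,0,0,0,62]'

```text
t: 41.35
tool_pos: [0.4533, -0.2819, 0.1385]
tool_rot: [-3.132, -0.22, 0.002]
contact_force: [0.1, -0.4, 0.3]
opening: 0.062
grip_force: 0.0
```

```bash
python3 -c "
from h import *
d=eyes.get_image('wrist');top(d,20,60)
plan((.4527,-.2825,.019,.14))"
```

```text
plate ctr 481.1 -364.2 z 36.2 slope 0.002 0.001 size [41.  50.1] ang 82.6
plate ctr 451.7 -281.9 z 36.3 slope 0.000 0.001 size [50.4 39.5] ang 6.9
t 41.4 pos [ 0.4536 -0.2817  0.1387] yaw 0.141 open 61.9 grip 0.0 F [ 0.   0.2 -0.2] tilt [-0.001   0.0013]
 turn az total 0.01
 shift total x -0.02 y 0.01 z 1.99
```

Emit:
jog_arm --commands '[-0.012,0.023,0.5,0,0,0.2,62,0,0,0.5,0,0,0,62,0,0,0.4,0,0,0,62,0,0,0.35,0,0,0,62,0,0,0.25,0,0,0,62,0,0,0,0,0,0,62,0,0,0,0,0,0,40,0,0,0,0,0,0,40,0,0,0,0,0,0,40,0,0,0,0,0,0,40,0,0,-0.3,0,0,0,40,0,0,-0.6,0,0,0,40,0,0,-0.6,0,0,0,40,0,0,-0.5,0,0,0,40,0,0,0,0,0,0,40]'

```text
t: 43.28
tool_pos: [0.4544, -0.2852, 0.1427]
tool_rot: [3.132, 0.188, 0.007]
contact_force: [0.5, 0.7, -2.6]
opening: 0.0438
grip_force: 92.6
```

```bash
python3 -c "
from h import *
d=eyes.get_image('wrist');top(d,100,200)
plan((.5535,-.0675,.138,.008),(.5535,-.0675,.074))"
```

```text
plate ctr 451.8 -284.5 z 158.2 slope 0.006 -0.002 size [50.7 39.2] ang 6.4
t 43.3 pos [ 0.4533 -0.2843  0.1403] yaw 0.120 open 43.9 grip 92.6 F [-0.1  0.1 -2.2] tilt [ 0.0013 -0.0014]
 turn az total 1.12
 shift total x 1.70 y -3.60 z 0.04
 shift total x 0.00 y 0.00 z 1.07
```

Emit:
jog_arm --commands '[0,0,0,0,0,0.56,40,0,0,0,0,0,0.56,40,0.213,-0.45,0,0,0,0,40,0.213,-0.45,0,0,0,0,40,0.213,-0.45,0,0,0,0,40,0.213,-0.45,0,0,0,0,40,0.213,-0.45,0,0,0,0,40,0.213,-0.45,0,0,0,0,40,0.213,-0.45,0,0,0,0,40,0.213,-0.45,0,0,0,0,40,0,0,0,0,0,0,40,0,0,0.4,0,0,0,40,0,0,0.4,0,0,0,40,0,0,0.3,0,0,0,40,0,0,0,0,0,0,40,0,0,0,0,0,0,40]'

```text
t: 45.32
tool_pos: [0.5539, -0.0676, 0.0741]
tool_rot: [3.141, 0.013, 0.001]
contact_force: [0.4, -0.6, -3.1]
opening: 0.0435
grip_force: 92.5
```

```bash
python3 -c "
from h import *
seat()
plan((.5535,-.0675,.053,.008))"
```

```text
plate ctr 619.5 44.3 z 61.4 slope 0.002 -0.003 size [49.4 41.4] ang 0.4
plate ctr 621.0 -65.5 z 61.3 slope 0.000 0.000 size [49.1 39.4] ang 0.6
plate ctr 551.4 -66.4 z 89.5 slope 0.003 0.001 size [50.6 39.1] ang 0.4
pocket 315 [[627.2, 20.2], [650.9, 66.9]]
pocket 7054 [[523.2, 22.9], [579.5, 67.4]]
pocket 1424 [[570.1, -92.1], [580.7, -43.0]]
t 45.4 pos [ 0.5543 -0.0676  0.0746] yaw 0.008 open 43.6 grip 92.5 F [ 0.2  0.8 -2.6] tilt [ 0.0018 -0.0005]
 turn az total 0.00
 shift total x -0.01 y -0.00 z 0.36
```

Emit:
jog_arm --commands '[0.012,0.008,0.1,0,0,0,40,0,0,0.1,0,0,0,40,0,0,0.1,0,0,0,40,0,0,0.05,0,0,0,40,0,0,0,0,0,0,40]'

```text
t: 46.0
tool_pos: [0.5544, -0.0676, 0.0522]
tool_rot: [-3.141, -0.013, -0.0]
contact_force: [0.3, 0.3, -2.8]
opening: 0.0438
grip_force: 92.5
```

Emit:
jog_arm --commands '[0,0,0.05,0,0,0,40,0,0,0.03,0,0,0,40,0,0,0,0,0,0,40]'

```text
t: 46.38
tool_pos: [0.5544, -0.0677, 0.0476]
tool_rot: [-3.142, -0.013, -0.0]
contact_force: [2.4, 0.5, -2.1]
opening: 0.0439
grip_force: 92.5
```

Emit:
jog_arm --commands '[0,0,0.03,0,0,0,40,0,0,0,0,0,0,40,0,0,0,0,0,0,50,0,0,0,0,0,0,62,0,0,0,0,0,0,62,0,0,-0.3,0,0,0,62,0,0,-0.5,0,0,0,62,0,0,-0.6,0,0,0,62,0,0,0,0,0,0,62,0,0,0,0,0,0,62]'

```text
t: 47.62
tool_pos: [0.5543, -0.0677, 0.1305]
tool_rot: [3.141, 0.013, 0.001]
contact_force: [0.5, -0.7, -0.7]
opening: 0.062
grip_force: 0.0
```

```bash
python3 -c "
from h import *
seat()
plan((.482,-.365,.138,-.13))"
```

```text
plate ctr 619.4 44.3 z 61.4 slope 0.000 -0.002 size [49.2 40.8] ang 0.6
plate ctr 620.9 -65.6 z 61.3 slope 0.003 0.000 size [49.1 39.8] ang 0.7
plate ctr 552.3 -66.4 z 61.3 slope 0.000 0.002 size [50.3 39.2] ang 0.5
pocket 311 [[591.7, 20.1], [650.8, 67.7]]
pocket 4484 [[523.3, 21.7], [580.0, 67.2]]
t 47.7 pos [ 0.5537 -0.0675  0.1294] yaw 0.008 open 62.1 grip 0.0 F [ 0.2 -0.7  0.2] tilt [-0.0011  0.0003]
 turn az total 1.38
 shift total x -0.54 y 5.07 z -0.14
```

Three packs are seated. The last is D, for pocket0.

Emit:
jog_arm --commands '[0,0,-0.14,0,0,0.69,62,0,0,0,0,0,0.69,62,-0.054,0.507,0,0,0,0,62,-0.054,0.507,0,0,0,0,62,-0.054,0.507,0,0,0,0,62,-0.054,0.507,0,0,0,0,62,-0.054,0.507,0,0,0,0,62,-0.054,0.507,0,0,0,0,62,-0.054,0.507,0,0,0,0,62,-0.054,0.507,0,0,0,0,62,-0.054,0.507,0,0,0,0,62,-0.054,0.507,0,0,0,0,62,0,0,0,0,0,0,62,0,0,0,0,0,0,62]'

```text
t: 49.42
tool_pos: [0.4824, -0.3642, 0.1371]
tool_rot: [-3.133, 0.203, 0.002]
contact_force: [-0.8, 0.3, 0.3]
opening: 0.0622
grip_force: 0.0
```

```bash
python3 -c "
from h import *
d=eyes.get_image('wrist');top(d,20,60)
plan((.482,-.365,.019,-.13))"
```

```text
plate ctr 481.2 -364.1 z 36.3 slope -0.000 0.001 size [39.4 48.8] ang 82.5
t 49.5 pos [ 0.4826 -0.364   0.1374] yaw -0.129 open 62.2 grip 0.0 F [-0.2  0.4 -1.2] tilt [-0.0012  0.0016]
 turn az total 0.01
 shift total x -0.01 y 0.02 z 1.97
```

Emit:
jog_arm --commands '[0,0.022,0.5,0,0,0,62,0,0,0.5,0,0,0,62,0,0,0.4,0,0,0,62,0,0,0.35,0,0,0,62,0,0,0.23,0,0,0,62,0,0,0,0,0,0,62,0,0,0,0,0,0,40,0,0,0,0,0,0,40,0,0,0,0,0,0,40,0,0,0,0,0,0,40,0,0,-0.3,0,0,0,40,0,0,-0.6,0,0,0,40,0,0,-0.6,0,0,0,40,0,0,-0.5,0,0,0,40,0,0,0,0,0,0,40]'

```text
t: 51.35
tool_pos: [0.4839, -0.3677, 0.143]
tool_rot: [3.131, -0.203, 0.007]
contact_force: [-1.4, 0.1, -1.8]
opening: 0.0437
grip_force: 93.1
```

```bash
python3 -c "
from h import *
d=eyes.get_image('wrist');top(d,100,200)
plan((.5535,.0425,.138,.008),(.5535,.0425,.074))"
```

```text
plate ctr 481.4 -365.8 z 158.2 slope 0.005 -0.003 size [39.1 50.2] ang 82.6
t 51.4 pos [ 0.4829 -0.3667  0.1404] yaw -0.130 open 43.7 grip 93.1 F [-0.4 -0.5 -2.6] tilt [ 0.0013 -0.0014]
 turn az total -1.38
 shift total x 1.23 y -6.81 z 0.04
 shift total x 0.00 y 0.00 z 1.07
```

Emit:
jog_arm --commands '[0,0,0,0,0,-0.69,40,0,0,0,0,0,-0.69,40,0.103,-0.568,0,0,0,0,40,0.103,-0.568,0,0,0,0,40,0.103,-0.568,0,0,0,0,40,0.103,-0.568,0,0,0,0,40,0.103,-0.568,0,0,0,0,40,0.103,-0.568,0,0,0,0,40,0.103,-0.568,0,0,0,0,40,0.103,-0.568,0,0,0,0,40,0.103,-0.568,0,0,0,0,40,0.103,-0.568,0,0,0,0,40,0.103,-0.568,0,0,0,0,40,0.103,-0.568,0,0,0,0,40,0,0,0.4,0,0,0,40,0,0,0.4,0,0,0,40,0,0,0.3,0,0,0,40,0,0,0,0,0,0,40,0,0,0,0,0,0,40]'

```text
t: 53.78
tool_pos: [0.5537, 0.0429, 0.0738]
tool_rot: [3.142, 0.013, 0.001]
contact_force: [0.8, 0.2, -0.3]
opening: 0.0439
grip_force: 93.0
```

```bash
python3 -c "
from h import *
seat()
plan((.5535,.0425,.053,.008))"
```

```text
plate ctr 619.7 43.7 z 61.3 slope 0.000 0.001 size [48.9 39.4] ang 0.7
plate ctr 620.8 -66.1 z 61.2 slope 0.002 0.002 size [49.2 41.4] ang 0.6
plate ctr 552.2 -66.6 z 61.1 slope 0.002 0.003 size [50.3 41.1] ang 0.5
plate ctr 551.0 44.1 z 89.1 slope 0.001 0.001 size [50.4 39.1] ang 0.4
pocket 1353 [[569.9, 17.9], [580.0, 67.0]]
pocket 359 [[579.0, -92.8], [582.4, -45.6]]
t 53.8 pos [0.5542 0.0429 0.0745] yaw 0.008 open 43.8 grip 93.0 F [-0.5  0.3 -2.1] tilt [ 0.0016 -0.0001]
 turn az total 0.00
 shift total x -0.01 y 0.01 z 0.36
```

Emit:
jog_arm --commands '[0.008,0.016,0.1,0,0,0,40,0,0,0.1,0,0,0,40,0,0,0.1,0,0,0,40,0,0,0.05,0,0,0,40,0,0,0,0,0,0,40]'

```text
t: 54.45
tool_pos: [0.5537, 0.0422, 0.0522]
tool_rot: [-3.142, -0.013, 0.001]
contact_force: [-0.1, 0.0, -2.3]
opening: 0.0436
grip_force: 93.0
```

Emit:
jog_arm --commands '[0,0,0.05,0,0,0,40,0,0,0.03,0,0,0,40,0,0,0,0,0,0,40]'

```text
t: 54.82
tool_pos: [0.5537, 0.0422, 0.0475]
tool_rot: [-3.142, -0.013, 0.001]
contact_force: [-0.2, 0.0, -2.0]
opening: 0.0437
grip_force: 93.0
```

Emit:
jog_arm --commands '[0,0,0.03,0,0,0,40,0,0,0,0,0,0,40,0,0,0,0,0,0,50,0,0,0,0,0,0,62,0,0,0,0,0,0,62,0,0,-0.3,0,0,0,62,0,0,-0.5,0,0,0,62,0,0,-0.6,0,0,0,62,0,0,-0.6,0,0,0,62,0,0,0,0,0,0,62,0,0,0,0,0,0,62]'

```text
t: 56.2
tool_pos: [0.5538, 0.0422, 0.1662]
tool_rot: [-3.142, -0.013, -0.001]
contact_force: [-0.4, 0.8, 0.2]
opening: 0.0615
grip_force: 0.0
```

```bash
python3 -c "
from h import *
seat()
d=eyes.get_image('scene');blobs(d,'green',.02,.08,20);blobs(d,'red',.02,.08,20)
Q=pts(d).reshape(-1,3)*1000
k=(Q[:,2]>55)&(Q[:,2]<82)&(Q[:,0]>400)&(Q[:,0]<480)&(abs(Q[:,1])<80);print('handle',np.percentile(Q[k],[5,25,50,75,95],axis=0).round(1).tolist())
plan((.410,-.012,.14,.008))"
```

```text
plate ctr 619.3 43.8 z 61.3 slope 0.001 -0.000 size [49.3 39.9] ang 0.5
plate ctr 621.1 -65.9 z 61.2 slope 0.002 0.002 size [49.1 41.2] ang 0.6
plate ctr 551.6 43.4 z 61.3 slope 0.002 0.003 size [50.  39.5] ang 1.0
plate ctr 552.5 -66.4 z 61.1 slope 0.002 -0.001 size [49.8 41. ] ang 0.2
green ctr 491.8 347.8 z 39.0 size 49.8 37.9 ang -7.7 px [427. 302.] n 161
red ctr 550.7 -67.8 z 62.4 size 56.6 42.8 ang -0.1 px [284. 221.] n 204
red ctr 619.2 -66.8 z 62.8 size 55.2 43.4 ang 0.1 px [268. 238.] n 214
red ctr 551.0 42.4 z 62.4 size 56.9 43.0 ang 2.8 px [317. 244.] n 224
red ctr 618.7 43.0 z 62.4 size 55.0 41.6 ang -0.6 px [301. 262.] n 238
handle [[455.7, -62.6, 69.4], [455.8, -62.0, 69.5], [457.0, -61.5, 70.4], [458.3, -60.8, 72.0], [458.5, -59.6, 73.6]]
t 56.3 pos [0.553  0.0422 0.1646] yaw 0.008 open 61.9 grip 0.0 F [-0.7  0.4  0.3] tilt [-0.0024  0.0001]
 turn az total 0.00
 shift total x -2.39 y 0.88 z 0.41
```

All four packs are seated. I'll push the bar from the front with the fingers closed.

Emit:
jog_arm --commands '[-0.4,0.147,0,0,0,0,5,-0.4,0.147,0,0,0,0,5,-0.4,0.147,0,0,0,0,5,-0.4,0.147,0,0,0,0,5,-0.4,0.147,0,0,0,0,5,-0.39,0.147,0,0,0,0,5,0,0,0,0,0,0,5,0,0,0.4,0,0,0,5,0,0,0.4,0,0,0,5,0,0,0.4,0,0,0,5,0,0,0.35,0,0,0,5,0,0,0.28,0,0,0,5,0,0,0,0,0,0,5]' --newtons 30

```text
t: 57.92
tool_pos: [0.4098, -0.0113, 0.0541]
tool_rot: [-3.14, -0.013, 0.007]
contact_force: [0.1, 0.8, -0.1]
opening: 0.0048
grip_force: 0.0
```

Emit:
jog_arm --commands '[0.2,0,0,0,0,0,5,0.2,0,0,0,0,0,5,0.2,0,0,0,0,0,5,0.2,0,0,0,0,0,5,0.2,0,0,0,0,0,5,0.2,0,0,0,0,0,5,0.2,0,0,0,0,0,5,0.2,0,0,0,0,0,5,0,0,0,0,0,0,5]'

```text
t: 59.05
tool_pos: [0.5084, -0.0112, 0.0564]
tool_rot: [3.141, 0.013, 0.003]
contact_force: [0.2, -0.4, -0.2]
opening: 0.0051
grip_force: 0.0
```

Emit:
jog_arm --commands '[0.2,0,0,0,0,0,5,0.2,0,0,0,0,0,5,0.2,0,0,0,0,0,5,0.2,0,0,0,0,0,5,0.2,0,0,0,0,0,5,0.15,0,0,0,0,0,5,0.1,0,0,0,0,0,5,0.1,0,0,0,0,0,5,0,0,0,0,0,0,5]'

```text
t: 60.18
tool_pos: [0.5894, -0.0107, 0.0569]
tool_rot: [3.141, 0.013, 0.005]
contact_force: [-1.3, -0.2, -0.7]
opening: 0.005
grip_force: 0.0
```

```bash
cat >> h.py <<'E'
def handle():
    d=eyes.get_image("scene");Q=pts(d).reshape(-1,3)*1000
    for a,b in((-75,-50),(30,55)):
        k=(Q[:,2]>60)&(Q[:,2]<80)&(Q[:,0]>420)&(Q[:,0]<655)&(Q[:,1]>a)&(Q[:,1]<b);print('handle',k.sum(),np.percentile(Q[k],[2,10,50],axis=0).round(1).tolist())
    return d
E
python3 -c "
from h import *
handle();plan()"
```

```text
handle 73 [[600.9, -74.7, 65.6], [604.0, -74.0, 67.7], [612.1, -69.7, 72.4]]
handle 84 [[601.6, 31.8, 65.0], [603.8, 35.7, 69.5], [618.0, 46.6, 72.0]]
t 60.2 pos [ 0.5892 -0.0107  0.057 ] yaw 0.008 open 4.9 grip 0.0 F [ 0.5 -0.6  0. ] tilt [ 0.003  -0.0004]
```

Emit:
jog_arm --commands '[0.1,0,0,0,0,0,5,0.08,0,0,0,0,0,5,0.05,0,0,0,0,0,5,0,0,0,0,0,0,5]'

```text
t: 60.72
tool_pos: [0.6017, -0.0104, 0.0561]
tool_rot: [3.142, 0.013, -0.001]
contact_force: [-3.0, -0.4, 2.6]
opening: 0.005
grip_force: 1.8
```

Emit:
jog_arm --commands '[0.05,0,0,0,0,0,5,0,0,0,0,0,0,5]'

```text
t: 60.98
tool_pos: [0.6018, -0.0104, 0.0559]
tool_rot: [3.141, 0.014, -0.013]
contact_force: [-15.0, -0.1, 10.4]
opening: 0.0051
grip_force: 7.2
```

Stopped at 15 N, so the drawer is shut. I'll back off, lift clear and check.

Emit:
jog_arm --commands '[-0.1,0,0,0,0,0,5,-0.3,0,0,0,0,0,5,-0.5,0,0,0,0,0,5,-0.5,0,-0.4,0,0,0,5,-0.3,0,-0.7,0,0,0,5,0,0,-0.7,0,0,0,5,0,0,0,0,0,0,5]'

```text
t: 61.85
tool_pos: [0.506, -0.0116, 0.1691]
tool_rot: [3.14, 0.013, 0.018]
contact_force: [0.4, 0.2, 0.4]
opening: 0.0053
grip_force: 0.0
```

```bash
python3 -c "
from h import *
d=handle();save(d,'end.png');plan();blobs(d,'green',.02,.22,20);blobs(d,'red',.02,.08,20)"
```

```text
handle 74 [[613.6, -74.6, 66.5], [616.4, -73.8, 67.5], [625.3, -69.3, 72.3]]
handle 79 [[613.7, 31.2, 67.7], [615.5, 34.6, 68.8], [627.3, 45.8, 71.9]]
t 61.9 pos [ 0.5045 -0.0114  0.1665] yaw 0.008 open 4.9 grip 0.0 F [ 0.7  0.4 -1.1] tilt [ 0.0062 -0.0008]
green ctr 800.0 -106.1 z 184.9 size 57.1 50.3 ang 76.9 px [206. 255.] n 455
green ctr 492.2 347.9 z 39.5 size 48.7 37.6 ang -7.4 px [426. 302.] n 164
```

View pics/end.png

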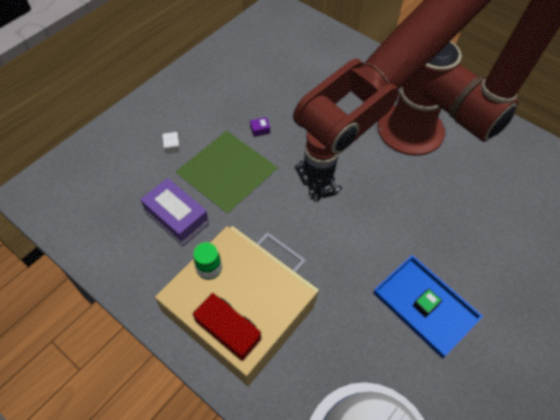

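The final view shows the drawer shut, with its handle at (280,250) as at the start. The green pack is in the tray at (427,301), the mat is empty, and the jar and tissue box have not moved.

```bash
python3 -c "
from h import *
print(job.finish_job())"
```

```text
the job is handed in; nothing more can be done
None
```

The job is handed in: the one green pack stands green side up in the blue tray, all four red packs are seated in the drawer pockets, the drawer is pushed fully shut and released, and the jar and tissue box did not move.

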